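# Dial open the stone safe

## Robot

A 6-joint arm with a two-finger parallel gripper is mounted at the origin on a cart in front of the work surface, level with it; the furniture and walls round the work are solid. World frame = base frame: x ahead of the robot, y to its left, z up, the work surface at z = 0. Lengths are in m, angles in rad, forces in N, time in s.
With the tool pointing down it reaches from about 0.4 to 0.925 m from the base axis. Payload 3.4 kg.
Tool frame: the origin (TCP) lies at the very end of the fingers, on their centre line; the grasp point (between the pads) lies 19 mm behind it; z points along the fingers, y is the line along which they close (so a half turn about z gives the same grasp; the last joint's range is limited). The gripper opens to 85 mm and grips with 20 to 120 N. Pads are 22 mm wide; open, the fingers measure 114 mm over their backs; the gripper's body (76 mm by 85 mm) begins 54 mm behind the grasp point. The pads swing forward as they close: fully open they stand 13 mm farther back than shut.
Start: joints at [-1.343, 0.307, 1.506, -0, 1.328, -0.073], TCP at [0.17, -0.549, 0.231] pointing down, gripper open.
Joint ranges: [-3.12, 3.12], [-1.05, 2.28], [0.14, 2.33], [-1.42, 4.57], [0.1, 2.73], [-2.68, 2.68]. Speed limits (rad/s): [2.57, 2.57, 3.14, 3.14, 3.14, 3.14].

## Interface

Orientations are given as a 3x3 rotation matrix whose columns are the frame's x, y, z axes.
In Python, from plant import manip gives the robot as it stands.
- The arm moves only by the tool arm_command, never from a script. Its argument "targets" is a list of rows, each an object with "delta_pos": the shift along the tool's x, y, z in cm, a list of three; "angular": the turn, a rotation vector about the tool's x, y, z in rad, a list of three. A call has 1 to 10 rows; each row is the pose to reach, as a shift and turn from the pose commanded when the call began, along the tool's axes at that moment; what a row does not reach only later rows make up. A row lasts 1/8 s, in which the tool goes at most 62.5 mm and 10.7 degrees, less where a joint would pass 70% of its speed; a pose out of reach is approached as far as the arm can. A call with a gripper value outside its range is refused whole. "claw" is the finger opening in cm, from 0 to 8.54, set as the call begins (left out, the last holds). The fingers move at their own pace and stop on an object; the grip force is fixed at half the most. Time passes only in rows, so rows that repeat a pose let the fingers close. It gives the time, the measured TCP pose, the force, the opening and the grip force at its end, in the units of the state.
- manip.state(): the state, without advancing time (a new reading comes with each control period).
- manip.read_camera(name): name is "scene" or "top"; returns (picture, depth): 384x512x3 uint8, red, green, blue; 384x512 float32, m along the optical axis (not along the pixel's ray), 0 where there is no reading.
- manip.get_calibration(name): a dict with "fovy" (degrees; the focal length in pixels is half the picture's height over the tangent of half this angle, whatever the lens; pixels are square), "cx", "cy" (the principal point, pixels), "view" (4x4, takes a point from world to camera coordinates). Camera axes: x right, y up, looking along -z (the intrinsics and any distortion apply to the point x, -y, -z); pixel columns grow to the right and rows downward; lengths in m; the calibration is good to about 2 mm. A picture is of the moment at which its call begins. get_calibration takes no time and is no camera call.
- manip.sign_off(): hands the job in; it is judged then, once.
The state is a dict: "time": time; "joints": joint angles; "joint_velocities": joint speeds; "joint_torque": joint torques, N m; "tool_pos": TCP position; "eef_rot": TCP orientation; "force": force on the tool from outside, world axes, zero at the start; "torque": the same for the moment, N m; "opening": finger opening in m; "gripper_force": force on a finger pad.
Only numpy, scipy, OpenCV 4.12 (cv2) and the standard library are available. Lean on these libraries where they do the work, as an engineer would, in place of code of your own. Each camera call takes 0.05 s, during which the arm holds its last target. There are 200 camera calls.

## Task

Open the small stone safe on the bench. Its dial has slipped round on its spindle, so the combination is counted from the stop: turn the dial left (anticlockwise) until you feel it come up against the stop, then right five marks, then back left two marks, and draw the sliding lid by its pull tab until it is fully open. Do not force the dial or the lid when they come up solid, let go at the end, and leave the things standing round the safe where they are.

Things in the scene. Friction and masses are not known exactly. Their poses are not given: they have to be found in the camera images.
- safe: Grey steel box screwed to the bench, 130 (x) x 290 (y) x 62 mm high; it cannot move. Origin: centre of its underside. At yaw 0 its x axis points away from the robot, y to the robot's left. The dial stands on the dark lock deck at its right (-y) end; the aluminium sliding lid covers the rest and slides to +y.
- dial (a joint): Dial angle, rad: grows as the dial turns right (clockwise from above); 0 when the knob's white pointer line faces the white index mark on the deck (safe's +x). It starts within 0.1 of 0. One mark is 15 degrees (0.2618 rad). The dial sits on its spindle at an unknown angle, so this number alone does not tell where the stop is. The dial stays where it is let go.
- dial_knob (a point): Point in the black knob on the dial's vertical axis, 93.5 mm above the bench, at (0, -90) mm in the safe's frame; turns with the dial. The knob is an upright bar, 52 mm long (this point's x; white pointer line at the +x end), 14 mm thick (y), top 105.5 mm, foot boss (34 mm across) 76.5 mm above the bench. Grip it from above across the 14 mm, centred.
- dial_face (a point): Centre of the dial's aluminium disc, 80 mm across, top 72 mm above the bench, with 24 equal marks round it, one longer. From the stop go right 5 marks (1.309 rad), then left 2 marks (0.524 rad), each end good to about 6 degrees. All moves fit in one grasp. After an overshoot or miscount turn left to the stop again and start over.
- lock_case: Lock works fixed inside the safe, unseen; origin at (0, -90, 0) mm in the safe's frame. Its stop post, 24 mm off the dial axis, is met 0.25 to 1.1 rad left of where the dial starts. Turning free takes 0.06 to 0.1 N m, rising steeply at the stop: 0.25 N m is plainly felt (a touch over 3 N on the post counts), over 25 N on the post (0.6 N m) counts as forced.
- lid (a joint): How far the lid is drawn, m: 0 shut, 0.110 fully open (end stop). It slides along the safe's +y and needs 2 to 3 N when the lock is free. While the lock holds, it moves only 3 to 13 mm and then comes up solid on the lock: over 25 N there counts as forced. It stays where it is let go.
- lid_tab (a point): Point in the lid's steel pull tab, 81 mm above the bench, at (0, 30) mm in the safe's frame when shut. The tab is an upright plate, 60 mm long (safe's x), 12 mm thick (y), top 94 mm above the bench; its foot plate (26 mm wide in y) is at 65 mm, the lid round it at 62 mm.
- pot: Bystander: round powder pot with a screw lid, 56 mm across, 52 mm high, behind the dial end of the safe. Origin: centre of its underside.
- bar: Bystander: pale bar of polishing compound, 32 x 72 x 26 mm, lying in front of the safe. Origin: centre of its underside.
- bob_loose: Bystander: felt polishing bob on a short shank, 21 x 62 x 21 mm, lying behind the safe. Origin: centre of its underside.

How it is judged:
On the way, in this order (a step that is already met when the one before it is completed fails the run):
1. the dial has been turned left and brought up against its stop (contact force between dial and lock_case above 3 N), for 0.05 s.
2. the lock is free and the lid has begun to open (value of joint lid above 0.03 m).
At the end, for the whole second after the job is handed in: The sliding lid stands drawn by more than 100 mm of its 110 mm (value of joint lid above 0.1 m); the robot touches nothing.
It fails at once if the dial was forced against its stop (over 25 N on the stop pin) (contact force between dial and lock_case above 25 N).
It fails at once if the locked lid was forced (over 25 N against the lock works) (contact force between lid and dial above 25 N or contact force between lid and lock_case above 25 N).
It fails at once if a bystander was pushed more than 20 mm (distance of any of pot, bar, bob_loose from where it was at the start of the episode above 0.02 m).
It also fails if it takes over 72 s, if anything falls off the work surface, if the arm or the gripper's body presses on something with over 40 N, if the wrist force passes 120 N, or if a joint passes its speed limit or range.

## Working session

There is one attempt and no reset: what is moved stays moved. The work goes in short steps, Python scripts to look and compute and a tool call to move; the robot and the scene stay as the last step left them, time stands still between calls to the robot, and variables do not carry over. Pictures are saved under pics/ and viewed, at most 10 in all, crops included, and the job is handed in when it is done.

Besides the shell and the picture viewer there is one more tool, called after ">>>" as name([rows], argument=value, ...), one row to a line, values as JSON. arm_command: Moves the arm, as the interface text tells. Its arguments: {"type":"object","properties":{"targets":{"type":"array"},"claw":{"type":"number"}},"required":["targets"]}

```bash
mkdir -p pics; cat > h.py <<'E'
import numpy as np, cv2
from plant import manip
def cap(n):
    im,d=manip.read_camera(n); c=manip.get_calibration(n); return im,d,c
def K(c,h=384):
    f=h/2/np.tan(np.radians(c['fovy'])/2); return f,c['cx'],c['cy']
def ray(c,u,v):
    f,cx,cy=K(c); V=np.array(c['view']); R=V[:3,:3]; o=-R.T@V[:3,3]
    return o,R.T@np.array([(u-cx)/f,-(v-cy)/f,-1.0])
def onplane(c,u,v,z):
    o,d=ray(c,u,v); return o+d*(z-o[2])/d[2]
def atdepth(c,u,v,dep):
    o,d=ray(c,u,v); return o+d*dep
E
python3 - <<'E'
from h import *
for n in('scene','top'):
    im,d,c=cap(n); print(n,c); cv2.imwrite(f'pics/{n}0.png',im[...,::-1]); np.save(n+'.npy',d)
s=manip.state(); print(s)
E
```

```text
scene {'fovy': 51.2626195157356, 'cx': 252.27121380026855, 'cy': 190.16430838014733, 'view': array([[-0.77406709, -0.63296515,  0.01323851,  0.28940742],
       [ 0.42218426, -0.50049037,  0.75582394, -0.36765879],
       [-0.47178447,  0.59064753,  0.65464105, -0.55536626],
       [ 0.        ,  0.        ,  0.        ,  1.        ]])}
top {'fovy': 44.041184978743374, 'cx': 261.43226056072285, 'cy': 202.1128692771438, 'view': array([[-1.63943416e-02, -9.99859669e-01, -3.44510338e-03,
        -1.53142884e-01],
       [ 9.82188941e-01, -1.67494354e-02,  1.87147910e-01,
        -5.19132678e-01],
       [-1.87179351e-01, -3.15575663e-04,  9.82325705e-01,
        -8.50555611e-01],
       [ 0.00000000e+00,  0.00000000e+00,  0.00000000e+00,
         1.00000000e+00]])}
{'time': 0.1, 'joints': array([-1.34350200e+00,  3.07522396e-01,  1.50755739e+00,  2.67468269e-05,
        1.32843812e+00, -7.35311222e-02]), 'joint_velocities': array([-2.38538755e-04, -1.27570261e-03, -2.27733813e-03,  3.16781632e-04,
       -6.81242703e-05,  2.86430053e-04]), 'joint_torque': array([ 2.39002657e-04, -4.58528817e+01, -2.52608263e+01, -9.10478639e-05,
        5.51747813e-03,  2.19203855e-06]), 'tool_pos': array([ 0.17020004, -0.54855578,  0.23045379]), 'eef_rot': array([[ 9.55094172e-01,  2.96302136e-01, -4.08543269e-04],
       [ 2.96302371e-01, -9.55092333e-01,  1.88158463e-03],
       [ 1.67321003e-04, -1.91814286e-03, -9.99998146e-01]]), 'force': array([ 0.44626054,  0.00512153, -0.16569868]), 'torque': array([-0.0318295 , -0.00494624, -0.00705367]), 'gripper_force': 0.0, 'opening': 0.08526855777840478}
```

View pics/top0.png

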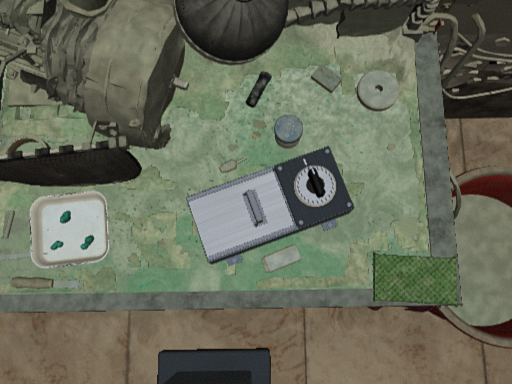

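View pics/scene0.png

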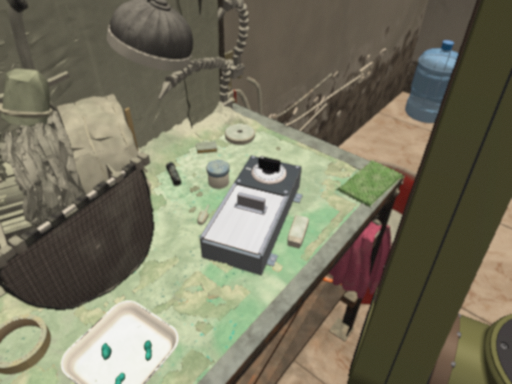

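The top view shows the safe with its dial at about (316,185), its tab at (254,208) and lid corners near (188,200) and (210,262). The pot is at (288,130) and the bar at (281,259). The scene view shows the same layout. Next I measure these.

```bash
python3 - <<'E'
from h import *
im=cv2.imread('pics/top0.png'); d=np.load('top.npy'); c=manip.get_calibration('top')
for n,p in dict(dial=(316,185),tab=(254,208)).items():
    print(n,d[p[1],p[0]],atdepth(c,*p,d[p[1],p[0]]))
# height map
f,cx,cy=K(c); v,u=np.mgrid[:384,:512]; V=c['view'];R=V[:3,:3];o=-R.T@V[:3,3]
P=o+np.stack([(u-cx)/f,-(v-cy)/f,-np.ones_like(u)],-1)*d[...,None]@R
np.save('P.npy',P)
roi=(u>180)&(u<365)&(v>135)&(v<270)&(d>0)
z=P[...,2]
# top plate
m=roi&(z>.05)&(z<.07); m=cv2.morphologyEx(m.astype(np.uint8),cv2.MORPH_OPEN,np.ones((3,3)))
m2=(roi&(z>.05)).astype(np.uint8); m2=cv2.morphologyEx(m2,cv2.MORPH_OPEN,np.ones((3,3)))
r=cv2.minAreaRect((P[m2>0][:,:2]*1000).astype(np.float32)); print('safe rect mm',r, np.median(z[m>0]))
for n,box,lo in(('tab',(235,185,275,230),.082),('knob',(300,165,335,205),.092)):
    x0,y0,x1,y1=box; k=(u>x0)&(u<x1)&(v>y0)&(v<y1)&(z>lo)&(z<.12)
    q=(P[k][:,:2]*1000).astype(np.float32); print(n,k.sum(),cv2.minAreaRect(q),np.percentile(P[k][:,2],[10,50,90,99]))
k=roi&(u>285)&(z>.067)&(z<.08); q=(P[k][:,:2]*1000).astype(np.float32); print('disc',k.sum(),cv2.minEnclosingCircle(q),cv2.minAreaRect(q))
big=cv2.resize(im[130:275,180:365],None,fx=4,fy=4,interpolation=cv2.INTER_CUBIC); cv2.imwrite('pics/c1.png',big)
E
```

```text
dial 0.8427852 [ 0.53417259 -0.259189    0.10961203]
tab 0.85012126 [ 0.49715791 -0.14833257  0.09512653]
safe rect mm ((537.2972412109375, -168.16517639160156), (182.91860961914062, 290.32318115234375), 19.435897827148438) 0.0624208400807596
tab 223 ((502.4041748046875, -148.45065307617188), (59.29150390625, 12.059232711791992), 19.58003044128418) [0.09077497 0.09338267 0.0949757  0.09687719]
knob 245 ((542.1207885742188, -261.4403991699219), (51.68844223022461, 14.2601957321167), 19.91246223449707) [0.09962671 0.10445943 0.10671838 0.10893497]
disc 1100 ((534.5701293945312, -247.56637573242188), 83.59749603271484) ((535.265380859375, -251.34657287597656), (116.425048828125, 128.7989501953125), 19.49630355834961)
```

View pics/c1.png

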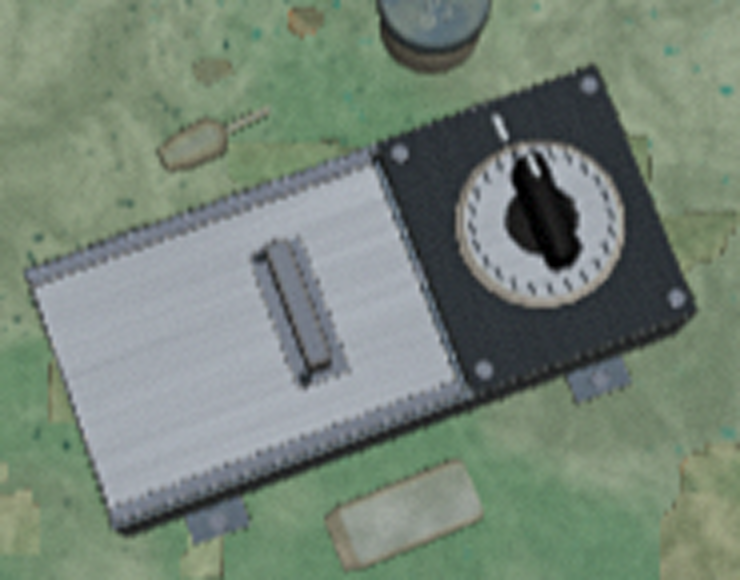

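The crop shows the pointer within a few degrees of the index mark. Measured knob centre is (0.542, -0.261) and tab centre (0.502, -0.1485). Their separation is 119.8 mm against 120 expected, and the safe's yaw is about 19.5°. Heights and sizes also agree, so I move over the knob.

>>> arm_command([
  {"delta_pos": [44.0, -16.4, 5.0], "angular": [0, 0, -0.043]},
  {"delta_pos": [44.0, -16.4, 5.0], "angular": [0, 0, -0.043]},
  {"delta_pos": [44.0, -16.4, 5.0], "angular": [0, 0, -0.043]},
  {"delta_pos": [44.0, -16.4, 5.0], "angular": [0, 0, -0.043]},
  {"delta_pos": [44.0, -16.4, 5.0], "angular": [0, 0, -0.043]},
  {"delta_pos": [44.0, -16.4, 5.0], "angular": [0, 0, -0.043]},
  {"delta_pos": [44.0, -16.4, 5.0], "angular": [0, 0, -0.043]},
  {"delta_pos": [44.0, -16.4, 5.0], "angular": [0, 0, -0.043]},
  {"delta_pos": [44.0, -16.4, 5.0], "angular": [0, 0, -0.043]},
  {"delta_pos": [44.0, -16.4, 5.0], "angular": [0, 0, -0.043]},
], claw=5.0)

```text
time: 1.35
tool_pos: [0.5413, -0.2622, 0.1808]
eef_rot: [[0.941, 0.338, -0.002], [0.338, -0.941, 0.0], [-0.001, -0.001, -1.0]]
force: [-0.0, -0.7, 0.6]
opening: 0.0496
gripper_force: 0.0
```

```bash
cat > st.py <<'E'
from h import *
s=manip.state(); R=s['eef_rot']
print('t',s['time'],'p',np.round(s['tool_pos'],4),'yaw',round(float(np.arctan2(R[1,0],R[0,0])),4),'F',np.round(s['force'],2),'T',np.round(s['torque'],3),'op',round(s['opening'],4),'g',round(s['gripper_force'],1),'j',np.round(s['joints'],3))
print(np.round(R,4).tolist())
E
python3 st.py
```

```text
t 1.35 p [ 0.5413 -0.2622  0.1808] yaw 0.3443 F [-0.02 -0.67  0.57] T [ 0.009  0.009 -0.034] op 0.0496 g 0.0 j [-5.210e-01  3.850e-01  1.519e+00 -1.000e-03  1.239e+00  7.060e-01]
[[0.9413, 0.3376, -0.0016], [0.3376, -0.9413, 0.0002], [-0.0014, -0.0007, -1.0]]
```

>>> arm_command([
  {"delta_pos": [0.1, -0.05, 4.0], "angular": [0, 0, 0]},
  {"delta_pos": [0.1, -0.05, 7.0], "angular": [0, 0, 0]},
  {"delta_pos": [0.1, -0.05, 9.0], "angular": [0, 0, 0]},
  {"delta_pos": [0.1, -0.05, 10.0], "angular": [0, 0, 0]},
  {"delta_pos": [0.1, -0.05, 10.0], "angular": [0, 0, 0]},
])

```text
time: 1.98
tool_pos: [0.5418, -0.262, 0.081]
eef_rot: [[0.942, 0.336, -0.001], [0.336, -0.942, 0.0], [-0.001, -0.001, -1.0]]
force: [-0.1, -0.6, -0.7]
opening: 0.0501
gripper_force: 0.0
```

>>> arm_command([
  {"delta_pos": [0, 0, 0], "angular": [0, 0, 0]},
  {"delta_pos": [0, 0, 0], "angular": [0, 0, 0]},
  {"delta_pos": [0, 0, 0], "angular": [0, 0, 0]},
  {"delta_pos": [0, 0, 0], "angular": [0, 0, 0]},
  {"delta_pos": [0, 0, 0], "angular": [0, 0, 0]},
  {"delta_pos": [0, 0, 0], "angular": [0, 0, 0]},
], claw=0.6)

```text
time: 2.72
tool_pos: [0.5431, -0.261, 0.0826]
eef_rot: [[0.941, 0.337, 0.001], [0.337, -0.941, -0.0], [0.001, 0.0, -1.0]]
force: [-0.6, 2.3, 5.4]
opening: 0.0128
gripper_force: 60.9
```

```bash
python3 st.py
```

```text
t 2.725 p [ 0.5431 -0.261   0.0826] yaw 0.344 F [-0.62  2.31  5.45] T [ 0.357  0.214 -0.05 ] op 0.0128 g 60.9 j [-5.180e-01  4.860e-01  1.633e+00  1.000e-03  1.022e+00  7.080e-01]
[[0.9414, 0.3372, 0.0011], [0.3372, -0.9414, -0.0001], [0.001, 0.0005, -1.0]]
```

>>> arm_command([
  {"delta_pos": [0, 0, 0], "angular": [0, 0, -0.05]},
  {"delta_pos": [0, 0, 0], "angular": [0, 0, -0.1]},
  {"delta_pos": [0, 0, 0], "angular": [0, 0, -0.15]},
  {"delta_pos": [0, 0, 0], "angular": [0, 0, -0.2]},
  {"delta_pos": [0, 0, 0], "angular": [0, 0, -0.2]},
])

```text
time: 3.35
tool_pos: [0.543, -0.2609, 0.0826]
eef_rot: [[0.855, 0.518, 0.001], [0.518, -0.855, 0.0], [0.001, 0.001, -1.0]]
force: [-1.3, 2.3, 5.6]
opening: 0.0126
gripper_force: 61.0
```

```bash
python3 st.py
```

```text
t 3.35 p [ 0.543  -0.2609  0.0826] yaw 0.5446 F [-1.31  2.35  5.56] T [0.311 0.219 0.071] op 0.0126 g 61.0 j [-5.180e-01  4.860e-01  1.633e+00  1.000e-03  1.022e+00  5.080e-01]
[[0.8553, 0.5181, 0.0011], [0.5181, -0.8553, 0.0], [0.0009, 0.0005, -1.0]]
```

>>> arm_command([
  {"delta_pos": [0, 0, 0], "angular": [0, 0, -0.03]},
  {"delta_pos": [0, 0, 0], "angular": [0, 0, -0.06]},
])

```text
time: 3.6
tool_pos: [0.543, -0.2609, 0.0826]
eef_rot: [[0.823, 0.569, 0.001], [0.569, -0.823, 0.0], [0.001, 0.001, -1.0]]
force: [-1.4, 2.8, 5.5]
opening: 0.013
gripper_force: 60.9
```

```bash
python3 st.py|head -1
```

```text
t 3.6 p [ 0.543  -0.2609  0.0826] yaw 0.6048 F [-1.45  2.82  5.51] T [ 0.408  0.226 -0.105] op 0.013 g 60.9 j [-5.180e-01  4.860e-01  1.633e+00  1.000e-03  1.022e+00  4.470e-01]
```

>>> arm_command([
  {"delta_pos": [0, 0, 0], "angular": [0, 0, -0.02]},
  {"delta_pos": [0, 0, 0], "angular": [0, 0, -0.04]},
])

```text
time: 3.85
tool_pos: [0.543, -0.2608, 0.0826]
eef_rot: [[0.799, 0.601, 0.001], [0.601, -0.799, 0.0], [0.001, 0.0, -1.0]]
force: [-1.2, 3.0, 6.1]
opening: 0.0129
gripper_force: 60.9
```

```bash
python3 st.py|head -1
```

```text
t 3.85 p [ 0.543  -0.2608  0.0826] yaw 0.6446 F [-1.2   2.99  6.07] T [ 0.443  0.15  -0.047] op 0.0129 g 60.9 j [-5.180e-01  4.860e-01  1.633e+00  1.000e-03  1.022e+00  4.080e-01]
```

>>> arm_command([
  {"delta_pos": [0, 0, 0], "angular": [0, 0, -0.025]},
  {"delta_pos": [0, 0, 0], "angular": [0, 0, -0.05]},
])

```text
time: 4.1
tool_pos: [0.543, -0.2609, 0.0826]
eef_rot: [[0.768, 0.64, 0.001], [0.64, -0.768, 0.0], [0.001, 0.0, -1.0]]
force: [-1.2, 2.5, 5.8]
opening: 0.0122
gripper_force: 60.9
```

```bash
python3 st.py|head -1
```

```text
t 4.1 p [ 0.543  -0.2609  0.0826] yaw 0.6947 F [-1.24  2.54  5.8 ] T [ 0.372  0.249 -0.067] op 0.0122 g 60.9 j [-5.180e-01  4.860e-01  1.633e+00  1.000e-03  1.022e+00  3.570e-01]
```

>>> arm_command([
  {"delta_pos": [0, 0, 0], "angular": [0, 0, -0.025]},
  {"delta_pos": [0, 0, 0], "angular": [0, 0, -0.05]},
])

```text
time: 4.35
tool_pos: [0.543, -0.2608, 0.0826]
eef_rot: [[0.735, 0.678, 0.001], [0.678, -0.735, 0.0], [0.001, 0.0, -1.0]]
force: [-2.1, 3.3, 5.4]
opening: 0.0127
gripper_force: 60.9
```

```bash
python3 st.py|head -1
```

```text
t 4.35 p [ 0.543  -0.2608  0.0826] yaw 0.7447 F [-2.12  3.35  5.36] T [ 0.382  0.237 -0.077] op 0.0127 g 60.9 j [-5.180e-01  4.860e-01  1.633e+00  1.000e-03  1.022e+00  3.070e-01]
```

>>> arm_command([
  {"delta_pos": [0, 0, 0], "angular": [0, 0, -0.025]},
  {"delta_pos": [0, 0, 0], "angular": [0, 0, -0.05]},
])

```text
time: 4.6
tool_pos: [0.543, -0.2608, 0.0826]
eef_rot: [[0.701, 0.714, 0.001], [0.714, -0.701, 0.0], [0.001, 0.0, -1.0]]
force: [-0.5, 3.0, 6.1]
opening: 0.0127
gripper_force: 60.9
```

```bash
python3 st.py|head -1
```

```text
t 4.6 p [ 0.543  -0.2608  0.0826] yaw 0.7946 F [-0.5   2.99  6.07] T [ 0.435  0.244 -0.047] op 0.0127 g 60.9 j [-5.180e-01  4.860e-01  1.633e+00  1.000e-03  1.023e+00  2.570e-01]
```

>>> arm_command([
  {"delta_pos": [0, 0, 0], "angular": [0, 0, -0.025]},
  {"delta_pos": [0, 0, 0], "angular": [0, 0, -0.05]},
])

```text
time: 4.85
tool_pos: [0.5429, -0.2608, 0.0826]
eef_rot: [[0.664, 0.748, 0.001], [0.748, -0.664, 0.0], [0.001, 0.0, -1.0]]
force: [-1.8, 2.1, 6.5]
opening: 0.0128
gripper_force: 61.0
```

```bash
python3 st.py|head -1
```

```text
t 4.85 p [ 0.5429 -0.2608  0.0826] yaw 0.8447 F [-1.76  2.05  6.48] T [ 0.441  0.292 -0.113] op 0.0128 g 61.0 j [-5.180e-01  4.860e-01  1.633e+00  1.000e-03  1.023e+00  2.070e-01]
```

>>> arm_command([
  {"delta_pos": [0, 0, 0], "angular": [0, 0, -0.025]},
  {"delta_pos": [0, 0, 0], "angular": [0, 0, -0.05]},
])

```text
time: 5.1
tool_pos: [0.5429, -0.2608, 0.0826]
eef_rot: [[0.626, 0.78, 0.001], [0.78, -0.626, 0.0], [0.001, 0.0, -1.0]]
force: [-0.4, 2.6, 6.3]
opening: 0.0131
gripper_force: 61.0
```

```bash
python3 st.py|head -1
```

```text
t 5.1 p [ 0.5429 -0.2608  0.0826] yaw 0.8946 F [-0.42  2.59  6.25] T [ 0.454  0.221 -0.063] op 0.0131 g 61.0 j [-5.180e-01  4.860e-01  1.633e+00  1.000e-03  1.023e+00  1.570e-01]
```

>>> arm_command([
  {"delta_pos": [0, 0, 0], "angular": [0, 0, -0.025]},
  {"delta_pos": [0, 0, 0], "angular": [0, 0, -0.05]},
])

```text
time: 5.35
tool_pos: [0.5429, -0.2608, 0.0826]
eef_rot: [[0.586, 0.81, 0.001], [0.81, -0.586, 0.0], [0.001, 0.0, -1.0]]
force: [-1.5, 2.6, 5.2]
opening: 0.0128
gripper_force: 61.0
```

```bash
python3 st.py|head -1
```

```text
t 5.35 p [ 0.5429 -0.2608  0.0826] yaw 0.9447 F [-1.46  2.57  5.18] T [ 0.448  0.205 -0.082] op 0.0128 g 61.0 j [-5.180e-01  4.860e-01  1.633e+00  1.000e-03  1.023e+00  1.070e-01]
```

>>> arm_command([
  {"delta_pos": [0, 0, 0], "angular": [0, 0, -0.025]},
  {"delta_pos": [0, 0, 0], "angular": [0, 0, -0.05]},
])

```text
time: 5.6
tool_pos: [0.5429, -0.2608, 0.0826]
eef_rot: [[0.545, 0.839, 0.001], [0.839, -0.545, 0.0], [0.001, 0.0, -1.0]]
force: [-1.5, 2.5, 5.3]
opening: 0.0129
gripper_force: 61.0
```

```bash
python3 st.py|head -1
```

```text
t 5.6 p [ 0.5429 -0.2608  0.0826] yaw 0.9947 F [-1.52  2.5   5.25] T [ 0.446  0.239 -0.09 ] op 0.0129 g 61.0 j [-5.180e-01  4.860e-01  1.633e+00  1.000e-03  1.023e+00  5.700e-02]
```

>>> arm_command([
  {"delta_pos": [0, 0, 0], "angular": [0, 0, -0.025]},
  {"delta_pos": [0, 0, 0], "angular": [0, 0, -0.05]},
])

```text
time: 5.85
tool_pos: [0.5429, -0.2607, 0.0826]
eef_rot: [[0.502, 0.865, 0.001], [0.865, -0.502, 0.0], [0.001, 0.0, -1.0]]
force: [-1.0, 2.3, 6.1]
opening: 0.013
gripper_force: 61.0
```

```bash
python3 st.py|head -1
```

```text
t 5.85 p [ 0.5429 -0.2607  0.0826] yaw 1.0446 F [-1.02  2.3   6.14] T [ 0.48   0.288 -0.086] op 0.013 g 61.0 j [-5.180e-01  4.860e-01  1.633e+00  1.000e-03  1.023e+00  7.000e-03]
```

>>> arm_command([
  {"delta_pos": [0, 0, 0], "angular": [0, 0, -0.025]},
  {"delta_pos": [0, 0, 0], "angular": [0, 0, -0.05]},
])

```text
time: 6.1
tool_pos: [0.5429, -0.2607, 0.0826]
eef_rot: [[0.458, 0.889, 0.001], [0.889, -0.458, 0.0], [0.001, 0.0, -1.0]]
force: [-1.6, 2.6, 6.8]
opening: 0.0127
gripper_force: 61.0
```

```bash
python3 st.py|head -1
```

```text
t 6.1 p [ 0.5429 -0.2607  0.0826] yaw 1.0947 F [-1.64  2.61  6.78] T [ 0.463  0.255 -0.126] op 0.0127 g 61.0 j [-5.180e-01  4.860e-01  1.633e+00  1.000e-03  1.023e+00 -4.300e-02]
```

>>> arm_command([
  {"delta_pos": [0, 0, 0], "angular": [0, 0, -0.02]},
  {"delta_pos": [0, 0, 0], "angular": [0, 0, -0.04]},
])

```text
time: 6.35
tool_pos: [0.5429, -0.2607, 0.0826]
eef_rot: [[0.423, 0.906, 0.001], [0.906, -0.423, 0.0], [0.001, 0.0, -1.0]]
force: [-1.8, 2.1, 5.8]
opening: 0.0126
gripper_force: 61.0
```

```bash
python3 st.py|head -1
```

```text
t 6.35 p [ 0.5429 -0.2607  0.0826] yaw 1.1342 F [-1.81  2.08  5.77] T [ 0.427  0.282 -0.233] op 0.0126 g 61.0 j [-5.180e-01  4.860e-01  1.633e+00  1.000e-03  1.023e+00 -8.200e-02]
```

>>> arm_command([
  {"delta_pos": [0, 0, 0], "angular": [0, 0, -0.008]},
  {"delta_pos": [0, 0, 0], "angular": [0, 0, -0.008]},
])

```text
time: 6.6
tool_pos: [0.5428, -0.2607, 0.0826]
eef_rot: [[0.416, 0.909, 0.001], [0.909, -0.416, 0.001], [0.001, 0.0, -1.0]]
force: [-1.3, 2.6, 7.0]
opening: 0.0123
gripper_force: 61.0
```

```bash
python3 st.py|head -1; python3 - <<'E'
from h import *
im,d,c=cap('top'); cv2.imwrite('pics/c2.png',cv2.resize(im[130:275,180:365,::-1],None,fx=4,fy=4,interpolation=cv2.INTER_CUBIC))
E
```

```text
t 6.6 p [ 0.5428 -0.2607  0.0826] yaw 1.1415 F [-1.31  2.64  6.96] T [ 0.482  0.339 -0.18 ] op 0.0123 g 61.0 j [-5.180e-01  4.860e-01  1.633e+00  1.000e-03  1.023e+00 -9.000e-02]
```

View pics/c2.png

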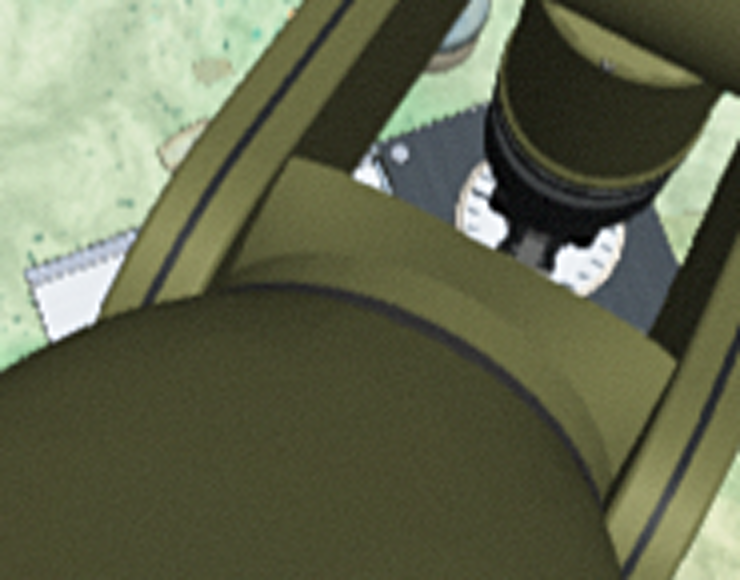

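```bash
cat > av.py <<'E'
from h import *
T=[];y=[]
for i in range(6):
    manip.read_camera('scene'); s=manip.state(); T.append(s['torque'][2]); R=s['eef_rot']; y.append(np.arctan2(R[1,0],R[0,0]))
print(s['time'],np.round(T,3),np.mean(T),np.mean(y),s['force'])
E
python3 av.py
```

```text
6.95 [-0.163 -0.196 -0.189 -0.211 -0.175 -0.195] -0.1881699974440677 1.14147024092528 [-1.95220558  2.24689819  5.55529712]
```

>>> arm_command([
  {"delta_pos": [0, 0, 0], "angular": [0, 0, -0.01]},
  {"delta_pos": [0, 0, 0], "angular": [0, 0, -0.01]},
])

```text
time: 7.2
tool_pos: [0.5428, -0.2607, 0.0826]
eef_rot: [[0.407, 0.913, 0.001], [0.913, -0.407, 0.001], [0.001, 0.0, -1.0]]
force: [-0.3, 1.6, 5.9]
opening: 0.0126
gripper_force: 61.1
```

```bash
python3 av.py
```

```text
7.5 [-0.278 -0.271 -0.272 -0.244 -0.275 -0.256] -0.26594523598465863 1.1512541842288335 [-1.51049558  3.09587012  6.89323429]
```

>>> arm_command([
  {"delta_pos": [0, 0, 0], "angular": [0, 0, 0.05]},
  {"delta_pos": [0, 0, 0], "angular": [0, 0, 0.15]},
  {"delta_pos": [0, 0, 0], "angular": [0, 0, 0.25]},
  {"delta_pos": [0, 0, 0], "angular": [0, 0, 0.35]},
  {"delta_pos": [0, 0, 0], "angular": [0, 0, 0.45]},
  {"delta_pos": [0, 0, 0], "angular": [0, 0, 0.55]},
  {"delta_pos": [0, 0, 0], "angular": [0, 0, 0.65]},
  {"delta_pos": [0, 0, 0], "angular": [0, 0, 0.75]},
  {"delta_pos": [0, 0, 0], "angular": [0, 0, 0.82]},
  {"delta_pos": [0, 0, 0], "angular": [0, 0, 0.85]},
])

```text
time: 8.75
tool_pos: [0.5431, -0.261, 0.0826]
eef_rot: [[0.955, 0.296, 0.001], [0.296, -0.955, -0.0], [0.001, 0.0, -1.0]]
force: [-1.3, 1.6, 6.2]
opening: 0.0128
gripper_force: 60.9
```

```bash
python3 av.py
```

```text
9.05 [-0.013 -0.031  0.002 -0.073 -0.06  -0.017] -0.0319979915212758 0.3015226679753575 [-1.47566806  2.07966022  5.83886018]
```

>>> arm_command([
  {"delta_pos": [0, 0, 0], "angular": [0, 0, 0.08]},
  {"delta_pos": [0, 0, 0], "angular": [0, 0, 0.18]},
  {"delta_pos": [0, 0, 0], "angular": [0, 0, 0.28]},
  {"delta_pos": [0, 0, 0], "angular": [0, 0, 0.38]},
  {"delta_pos": [0, 0, 0], "angular": [0, 0, 0.46]},
  {"delta_pos": [0, 0, 0], "angular": [0, 0, 0.505]},
  {"delta_pos": [0, 0, 0], "angular": [0, 0, 0.505]},
])

```text
time: 9.93
tool_pos: [0.5431, -0.2612, 0.0826]
eef_rot: [[0.979, -0.202, 0.001], [-0.202, -0.979, -0.001], [0.001, 0.0, -1.0]]
force: [-2.1, 2.2, 5.5]
opening: 0.0128
gripper_force: 60.9
```

```bash
python3 av.py
```

```text
10.225 [-0.086 -0.061 -0.068 -0.076 -0.064 -0.026] -0.06355650283336924 -0.2029808352710402 [-1.5152747   2.59968961  6.02141467]
```

>>> arm_command([
  {"delta_pos": [0, 0, 0], "angular": [0, 0, -0.08]},
  {"delta_pos": [0, 0, 0], "angular": [0, 0, -0.18]},
  {"delta_pos": [0, 0, 0], "angular": [0, 0, -0.28]},
  {"delta_pos": [0, 0, 0], "angular": [0, 0, -0.38]},
  {"delta_pos": [0, 0, 0], "angular": [0, 0, -0.48]},
  {"delta_pos": [0, 0, 0], "angular": [0, 0, -0.545]},
  {"delta_pos": [0, 0, 0], "angular": [0, 0, -0.545]},
])

```text
time: 11.1
tool_pos: [0.5431, -0.261, 0.0826]
eef_rot: [[0.942, 0.336, 0.001], [0.336, -0.942, -0.0], [0.001, 0.0, -1.0]]
force: [-0.2, 1.4, 5.3]
opening: 0.0128
gripper_force: 60.9
```

>>> arm_command([
  {"delta_pos": [0, 0, 0], "angular": [0, 0, 0]},
  {"delta_pos": [0, 0, 0], "angular": [0, 0, 0]},
  {"delta_pos": [0, 0, 0], "angular": [0, 0, 0]},
  {"delta_pos": [0, 0, 0], "angular": [0, 0, 0]},
], claw=5.0)

```text
time: 11.6
tool_pos: [0.5428, -0.2615, 0.0812]
eef_rot: [[0.942, 0.335, -0.0], [0.335, -0.942, -0.0], [-0.0, -0.0, -1.0]]
force: [-0.2, 0.4, 0.4]
opening: 0.0501
gripper_force: 0.0
```

>>> arm_command([
  {"delta_pos": [0, 0, -2], "angular": [0, 0, 0]},
  {"delta_pos": [0, 0, -6], "angular": [0, 0, 0]},
  {"delta_pos": [0, 0, -7], "angular": [0, 0, 0]},
  {"delta_pos": [0, 0, -7], "angular": [0, 0, 0]},
])

```text
time: 12.1
tool_pos: [0.5431, -0.2616, 0.1518]
eef_rot: [[0.942, 0.335, 0.001], [0.335, -0.942, -0.001], [0.001, 0.001, -1.0]]
force: [0.8, 0.2, -0.1]
opening: 0.0502
gripper_force: 0.0
```

```bash
python3 st.py; python3 - <<'E'
from h import *
im,d,c=cap('top'); cv2.imwrite('pics/t3.png',cv2.resize(im[100:275,180:365,::-1],None,fx=3,fy=3))
im,d,c=cap('scene'); cv2.imwrite('pics/s3.png',cv2.resize(im[140:290,180:320,::-1],None,fx=4,fy=4,interpolation=cv2.INTER_CUBIC))
E
```

```text
t 12.1 p [ 0.5431 -0.2616  0.1518] yaw 0.3417 F [ 0.83  0.24 -0.12] T [ 0.091 -0.018  0.005] op 0.0502 g 0.0 j [-0.519  0.412  1.556 -0.     1.173  0.71 ]
[[0.9422, 0.3351, 0.0014], [0.3351, -0.9422, -0.0008], [0.0011, 0.0013, -1.0]]
```

View pics/s3.png

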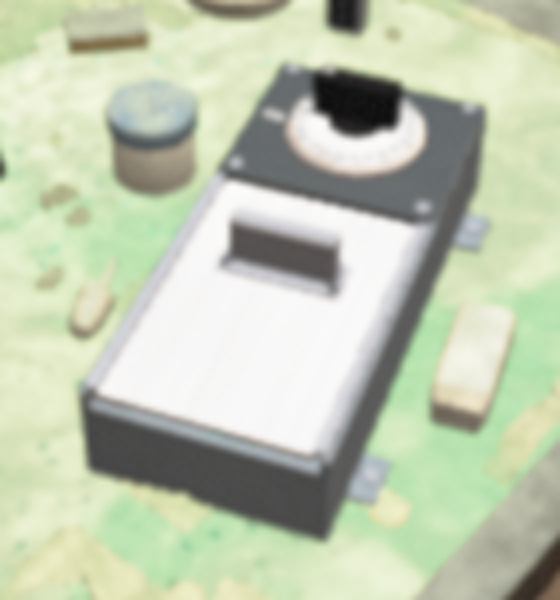

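The scene crop shows the knob bar (355,100) parallel to the tab again, as the count predicts. The bystanders have not moved. Next is the tab.

>>> arm_command([
  {"delta_pos": [0, -6, 0], "angular": [0, 0, 0]},
  {"delta_pos": [0.05, -12.0, 0], "angular": [0, 0, 0]},
  {"delta_pos": [0.05, -12.0, 0], "angular": [0, 0, 0]},
  {"delta_pos": [0.05, -12.0, 3], "angular": [0, 0, 0]},
  {"delta_pos": [0.05, -12.0, 6], "angular": [0, 0, 0]},
  {"delta_pos": [0.05, -12.0, 7.8], "angular": [0, 0, 0]},
  {"delta_pos": [0.05, -12.0, 7.8], "angular": [0, 0, 0]},
])

```text
time: 13.08
tool_pos: [0.5016, -0.1482, 0.071]
eef_rot: [[0.942, 0.335, -0.005], [0.335, -0.942, 0.002], [-0.004, -0.003, -1.0]]
force: [0.9, -0.7, 0.7]
opening: 0.0497
gripper_force: 0.0
```

>>> arm_command([
  {"delta_pos": [0, 0, 0], "angular": [0, 0, 0]},
  {"delta_pos": [0, 0, 0], "angular": [0, 0, 0]},
  {"delta_pos": [0, 0, 0], "angular": [0, 0, 0]},
  {"delta_pos": [0, 0, 0], "angular": [0, 0, 0]},
  {"delta_pos": [0, 0, 0], "angular": [0, 0, 0]},
  {"delta_pos": [0, 0, 0], "angular": [0, 0, 0]},
], claw=0.5)

```text
time: 13.82
tool_pos: [0.5034, -0.1477, 0.0742]
eef_rot: [[0.942, 0.335, 0.001], [0.335, -0.942, 0.0], [0.001, 0.0, -1.0]]
force: [-0.8, 4.4, 5.7]
opening: 0.0102
gripper_force: 59.9
```

```bash
python3 st.py
```

```text
t 13.825 p [ 0.5034 -0.1477  0.0742] yaw 0.3414 F [-0.76  4.41  5.74] T [ 0.65   0.054 -0.199] op 0.0102 g 59.9 j [-3.670e-01  4.100e-01  1.813e+00  1.000e-03  9.170e-01  8.620e-01]
[[0.9423, 0.3348, 0.0013], [0.3348, -0.9423, 0.0004], [0.0014, 0.0, -1.0]]
```

>>> arm_command([
  {"delta_pos": [0, -0.15, 0], "angular": [0, 0, 0]},
  {"delta_pos": [0, -0.3, 0], "angular": [0, 0, 0]},
])

```text
time: 14.08
tool_pos: [0.503, -0.1466, 0.0742]
eef_rot: [[0.942, 0.335, 0.002], [0.335, -0.942, -0.002], [0.001, 0.003, -1.0]]
force: [-0.7, -2.9, 6.1]
opening: 0.0111
gripper_force: 59.9
```

>>> arm_command([
  {"delta_pos": [0, -0.1, 0], "angular": [0, 0, 0]},
  {"delta_pos": [0, -0.2, 0], "angular": [0, 0, 0]},
])

```text
time: 14.32
tool_pos: [0.5024, -0.1447, 0.0742]
eef_rot: [[0.942, 0.335, 0.002], [0.335, -0.942, -0.002], [0.001, 0.003, -1.0]]
force: [-0.7, -2.8, 6.2]
opening: 0.0107
gripper_force: 59.9
```

>>> arm_command([
  {"delta_pos": [0, -0.15, 0], "angular": [0, 0, 0]},
  {"delta_pos": [0, -0.3, 0], "angular": [0, 0, 0]},
])

```text
time: 14.58
tool_pos: [0.5014, -0.1419, 0.0742]
eef_rot: [[0.942, 0.335, 0.002], [0.335, -0.942, -0.002], [0.002, 0.003, -1.0]]
force: [-1.0, -2.3, 5.6]
opening: 0.0106
gripper_force: 59.9
```

>>> arm_command([
  {"delta_pos": [0, -0.15, 0], "angular": [0, 0, 0]},
  {"delta_pos": [0, -0.3, 0], "angular": [0, 0, 0]},
])

```text
time: 14.82
tool_pos: [0.5004, -0.1391, 0.0742]
eef_rot: [[0.942, 0.335, 0.002], [0.335, -0.942, -0.002], [0.002, 0.003, -1.0]]
force: [0.3, -2.2, 5.8]
opening: 0.0107
gripper_force: 59.9
```

>>> arm_command([
  {"delta_pos": [0, -0.15, 0], "angular": [0, 0, 0]},
  {"delta_pos": [0, -0.3, 0], "angular": [0, 0, 0]},
])

```text
time: 15.08
tool_pos: [0.4994, -0.1362, 0.0742]
eef_rot: [[0.942, 0.335, 0.002], [0.335, -0.942, -0.002], [0.002, 0.003, -1.0]]
force: [-1.3, -2.4, 6.0]
opening: 0.0107
gripper_force: 59.9
```

>>> arm_command([
  {"delta_pos": [0, -0.15, 0], "angular": [0, 0, 0]},
  {"delta_pos": [0, -0.3, 0], "angular": [0, 0, 0]},
])

```text
time: 15.32
tool_pos: [0.4984, -0.1334, 0.0742]
eef_rot: [[0.942, 0.335, 0.002], [0.335, -0.942, -0.002], [0.002, 0.003, -1.0]]
force: [0.1, -2.4, 5.5]
opening: 0.0105
gripper_force: 59.9
```

>>> arm_command([
  {"delta_pos": [0, -0.2, 0], "angular": [0, 0, 0]},
  {"delta_pos": [0, -0.4, 0], "angular": [0, 0, 0]},
])

```text
time: 15.58
tool_pos: [0.4971, -0.1296, 0.0742]
eef_rot: [[0.942, 0.335, 0.002], [0.335, -0.942, -0.002], [0.002, 0.003, -1.0]]
force: [-0.7, -2.4, 5.8]
opening: 0.0106
gripper_force: 59.9
```

The lid is past 19 mm and still moving freely, so the lock is free. I keep drawing.

>>> arm_command([
  {"delta_pos": [0, -0.5, 0], "angular": [0, 0, 0]},
  {"delta_pos": [0, -1.0, 0], "angular": [0, 0, 0]},
  {"delta_pos": [0, -1.5, 0], "angular": [0, 0, 0]},
  {"delta_pos": [0, -2.0, 0], "angular": [0, 0, 0]},
  {"delta_pos": [0, -2.5, 0], "angular": [0, 0, 0]},
  {"delta_pos": [0, -3.0, 0], "angular": [0, 0, 0]},
  {"delta_pos": [0, -3.5, 0], "angular": [0, 0, 0]},
  {"delta_pos": [0, -4.0, 0], "angular": [0, 0, 0]},
  {"delta_pos": [0, -4.5, 0], "angular": [0, 0, 0]},
  {"delta_pos": [0, -5.0, 0], "angular": [0, 0, 0]},
])

```text
time: 16.82
tool_pos: [0.4805, -0.0823, 0.0742]
eef_rot: [[0.942, 0.335, 0.003], [0.335, -0.942, -0.002], [0.002, 0.003, -1.0]]
force: [0.1, -2.4, 6.9]
opening: 0.0105
gripper_force: 60.0
```

```bash
python3 st.py
```

```text
t 16.825 p [ 0.4805 -0.0823  0.0742] yaw 0.3421 F [ 0.08 -2.4   6.89] T [-0.347  0.121 -0.192] op 0.0105 g 60.0 j [-0.255  0.369  1.893 -0.002  0.876  0.974]
[[0.942, 0.3355, 0.0028], [0.3355, -0.942, -0.0022], [0.0019, 0.003, -1.0]]
```

>>> arm_command([
  {"delta_pos": [0, -0.5, 0], "angular": [0, 0, 0]},
  {"delta_pos": [0, -1.0, 0], "angular": [0, 0, 0]},
  {"delta_pos": [0, -1.5, 0], "angular": [0, 0, 0]},
  {"delta_pos": [0, -2.0, 0], "angular": [0, 0, 0]},
  {"delta_pos": [0, -2.5, 0], "angular": [0, 0, 0]},
  {"delta_pos": [0, -3.0, 0], "angular": [0, 0, 0]},
  {"delta_pos": [0, -3.4, 0], "angular": [0, 0, 0]},
  {"delta_pos": [0, -3.7, 0], "angular": [0, 0, 0]},
  {"delta_pos": [0, -3.7, 0], "angular": [0, 0, 0]},
])

```text
time: 17.95
tool_pos: [0.468, -0.047, 0.0742]
eef_rot: [[0.942, 0.335, 0.003], [0.335, -0.942, -0.001], [0.002, 0.002, -1.0]]
force: [-1.0, -0.5, 7.9]
opening: 0.0107
gripper_force: 60.1
```

>>> arm_command([
  {"delta_pos": [0, -0.1, 0], "angular": [0, 0, 0]},
  {"delta_pos": [0, -0.2, 0], "angular": [0, 0, 0]},
])

```text
time: 18.2
tool_pos: [0.4675, -0.0455, 0.0742]
eef_rot: [[0.942, 0.335, 0.003], [0.335, -0.942, -0.002], [0.002, 0.003, -1.0]]
force: [0.6, -1.6, 7.4]
opening: 0.0104
gripper_force: 60.0
```

The lid is drawn about 108 mm. Release and retreat upward.

>>> arm_command([
  {"delta_pos": [0, 0, 0], "angular": [0, 0, 0]},
  {"delta_pos": [0, 0, 0], "angular": [0, 0, 0]},
  {"delta_pos": [0, 0, 0], "angular": [0, 0, 0]},
  {"delta_pos": [0, 0, 0], "angular": [0, 0, 0]},
], claw=5.0)

```text
time: 18.7
tool_pos: [0.466, -0.0445, 0.0731]
eef_rot: [[0.942, 0.335, -0.0], [0.335, -0.942, 0.0], [-0.0, -0.0, -1.0]]
force: [-0.3, -0.1, -0.6]
opening: 0.0498
gripper_force: 0.0
```

>>> arm_command([
  {"delta_pos": [0, 0, -2], "angular": [0, 0, 0]},
  {"delta_pos": [0, 0, -5], "angular": [0, 0, 0]},
  {"delta_pos": [0, 0, -10], "angular": [0, 0, 0]},
  {"delta_pos": [0, 0, -12], "angular": [0, 0, 0]},
  {"delta_pos": [0, 0, -12], "angular": [0, 0, 0]},
  {"delta_pos": [0, 0, -12], "angular": [0, 0, 0]},
])

```text
time: 19.45
tool_pos: [0.4652, -0.0444, 0.1923]
eef_rot: [[0.942, 0.335, -0.002], [0.335, -0.942, 0.0], [-0.002, -0.001, -1.0]]
force: [0.1, 0.5, -0.1]
opening: 0.0502
gripper_force: 0.0
```

```bash
python3 st.py|head -1; python3 - <<'E'
from h import *
im,d,c=cap('scene'); cv2.imwrite('pics/s4.png',cv2.resize(im[140:330,150:320,::-1],None,fx=3,fy=3))
E
```

```text
t 19.45 p [ 0.4652 -0.0444  0.1923] yaw 0.3418 F [ 0.1   0.54 -0.13] T [-0.028 -0.023 -0.014] op 0.0502 g 0.0 j [-0.185  0.195  1.777 -0.     1.172  1.043]
```

View pics/s4.png

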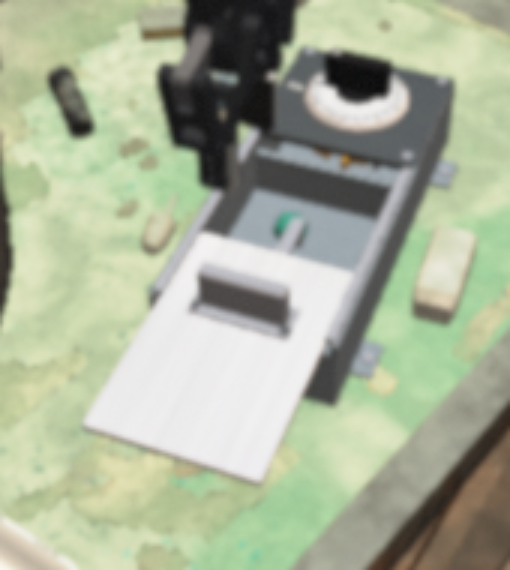

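The picture shows the lid drawn out, with the tab at (245,295). The safe is open, the gripper is clear of everything and the bystanders in view are in place.

```bash
python3 -c "
from plant import manip
print(manip.sign_off())"
```

```text
the job is handed in; nothing more can be done
None
```

The safe is open and the job is handed in: the dial was worked from its stop (right five marks, left two), the lid is drawn about 108 mm of its 110 mm, and the gripper has let go and is clear, but the hand-in returned no verdict.

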